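# Weigh the spray can from the partitioned carton

### The job

Lift the spray can out of its cell in the sloping partitioned carton and stand it upright on the scale, in the middle of the steel pan. Set it down gently rather than dropping it, and leave the oil bottle in its cell.

Things in the scene. Friction and masses are not known exactly. Their poses are not given: they have to be found in the camera images.
- spray_can: Spray can in a cell of the carton's upper (+x) row, leaning with it, midway along the cell. Aluminium body 46 mm across, paper label, shoulder at 82 to 90 mm, then a white cylindrical cap 34 mm across from 90 to 128 mm (its top, 4 mm below the rim): grip the cap along the carton's y. Rises 135 mm along its axis to clear. 0.11 to 0.23 kg. Origin: centre of underside; z along its axis to the cap.
- carton: Open carton fixed on a steel stand. Frame upright: z vertical, origin on the table, y along the long side. The carton leans 20 degrees to -x: its depth axis, floor to mouth, is (-0.342, 0, 0.940). 116 x 292 mm, 136 deep, walls 4; full-height dividers make 2 x 3 cells 52 x 92 mm (92 along y). Upper (+x) row: can, oil bottle, tin in any order; lower row: two tins. Rim up to 195 mm above the table.
- oiler: Oil bottle, a bystander in another cell of the carton's upper row: grey plastic body 46 mm across and 60 mm high, with a slim white tapering spout up to 122 mm. Origin at the centre of its underside, z along its axis.
- pan (a point): Centre of the top face of the counting scale's rectangular steel pan (210 x 280 mm, long side along y, level, fixed, 85 mm above the table). The white housing, 300 x 320 mm and lower than the pan, has a blue keypad on the pan's -x side. z is up.

How it is judged (in metres and radians):
On the way:
1. the spray can is lifted clear of the carton, held by the gripper (z of spray_can in the frame of carton above 0.165 m and contact force between the fingers and spray_can above 0.5 N), for 0.1 s.
At the end, for the whole second after the job is handed in: The spray can stands on the scale's pan, cap up, within 9 degrees (0.15 rad) of vertical, its underside within 12 mm of the pan's height and within 45 mm (horizontally) of the pan's centre, at rest (below 0.02 m/s); the oil bottle is within 40 mm of where it started (horizontal distance between spray_can and pan below 0.045 m and z of spray_can in the frame of pan between -0.012 and 0.012 m and angle between spray_can's own z axis and vertical below 0.15 rad and linear speed of spray_can below 0.02 m/s and distance of oiler from where it was at the start of the episode below 0.04 m); the robot touches nothing.
It fails at once if the spray can is dropped: it moves faster than 0.6 m/s (a fall of about 18 mm) without the fingers touching it (linear speed of spray_can above 0.6 m/s and contact force between the fingers and spray_can below 0.01 N).
It fails at once if the oil bottle is moved more than 40 mm from where it started (distance of oiler from where it was at the start of the episode above 0.04 m).
It also fails if it takes over 40 s, if anything falls off the work surface, if the arm or the gripper's body presses on something with over 40 N, if the wrist force passes 120 N, or if a joint passes its speed limit or range.

### The arm

A 7-joint arm with a two-finger parallel gripper is mounted at the origin on the work surface. World frame = base frame: x ahead of the robot, y to its left, z up, the work surface at z = 0. Lengths are in mm, angles in rad, forces in N, time in s.
With the tool pointing down it reaches from about 400 to 850 mm from the base axis. Payload 10.4 kg.
Tool frame: the origin (TCP) lies between the finger pads; the fingertips stand 14 mm ahead of it and the grasp point (between the pads) lies 5 mm behind it; z points along the fingers, y is the direction in which the jaws open and shut (so a half turn about z gives the same grasp; the last joint's range is limited). The gripper opens to 85 mm and grips with 20 to 120 N. Pads are 22 mm wide; open, the fingers measure 114 mm over their backs; the gripper's body (76 mm by 85 mm) begins 54 mm behind the grasp point. The pads swing forward as they close: fully open they stand 13 mm farther back than shut.
Start: joints at [1.275, 0.332, -0.065, 1.46, 0.022, 1.35, -0.088], TCP at [168.413, -601.902, 245.338] pointing down, gripper open.
Joint ranges: [-2.6, 2.6], [-0.5, 2.12], [-1.47, 1.34], [0.16, 2.42], [-1.27, 4.41], [0.06, 2.06], [-2.6, 2.6]. Speed limits (rad/s): [2.22, 2.22, 2.79, 2.79, 3.14, 3.14, 3.14].

### API

Orientations are given as [roll, pitch, yaw] about the fixed x, y, z axes, in that order (R = Rz(yaw) Ry(pitch) Rx(roll)).
In Python, from plant import sensors, cams, robot gives the robot as it stands.
- The arm moves only by the tool send_rows, never from a script. Its argument "series" is a list of rows, each an object with "slide": the shift along the tool's x, y, z as a fraction of full scale, a list of three; "twist": the turn, a rotation vector about the tool's x, y, z as a fraction of full scale, a list of three; "gripper": the opening, from 0 (shut) to 1 (fully open). A call has 1 to 8 rows; each row is the pose to reach, as a shift and turn from the pose measured when the call began, along the tool's axes at that moment; what a row does not reach only later rows make up. Full scale, the value 1, is 120 mm for a shift and 90 degrees for a turn. A row lasts 1/10 s, in which the tool goes at most 50 mm and 8.59 degrees, less where a joint would pass 70% of its speed; a pose out of reach is approached as far as the arm can. A call with a number of a shift or a turn outside -1 to 1 is refused whole. A call with a gripper value outside its range is refused whole. The fingers move at their own pace and stop on an object; the grip force is fixed at half the most. Time passes only in rows, so rows that repeat a pose let the fingers close. It gives the time, the measured TCP pose, the force and the opening at its end, in the units of the state.
- sensors.state(): the state, without advancing time (a new reading comes with each control period).
- cams.get_image(name): name is "scene" or "top" or "wrist"; returns the picture (420x560x3 uint8, red, green, blue); there is no depth.
- cams.camera_model(name): a dict with "camera_matrix" (3x3 intrinsics, pixels), "dist" ([k1, k2, p1, p2, k3] as OpenCV has them; the pictures are not rectified), "world_from_camera" (4x4, takes a point from camera to world coordinates). Camera axes: x right, y down, z forward; pixel columns grow to the right and rows downward; lengths in mm; the calibration is good to about 2 mm. A picture is of the moment at which its call begins: read the wrist's pose just before it. camera_model takes no time and is no camera call; for the wrist camera it gives the pose at the moment of the call.
- robot.finish_job(): hands the job in, once; it reports no verdict.
The state is a dict: "time_s": time; "joint_positions": joint angles; "qd": joint speeds; "joint_efforts": joint torques, N m; "tcp_pos": TCP position; "tcp_rot": TCP orientation; "contact_force": force on the tool from outside, world axes, zero at the start; "ft_torque": the same for the moment, N m; "finger_gap": finger opening in mm.
Only numpy, scipy, OpenCV 4.12 (cv2) and the standard library are available. Lean on these libraries where they do the work, as an engineer would, in place of code of your own. Each camera call takes 0.05 s, during which the arm holds its last target. There are 200 camera calls.

## Working session

There is one attempt and no reset: what is moved stays moved. The work goes in short steps, Python scripts to look and compute and a tool call to move; the robot and the scene stay as the last step left them, time stands still between calls to the robot, and variables do not carry over. Pictures are saved under pics/ and viewed, about 8 in all and at most 12, crops included, and the job is handed in when it is done.

Besides the shell and the picture viewer there is one more tool, called after "Request:" as a command line: name --argument value ..., lists and objects as JSON in quotes. send_rows: Moves the arm, as the interface text tells. Shift numbers are shares of 120 mm and turn numbers shares of 90 degrees, none past 1 either way. Its arguments: {"type":"object","properties":{"series":{"type":"array"}},"required":["series"]}

```bash
mkdir -p pics
python3 - <<'E'
from plant import sensors,cams
import cv2
s=sensors.state();print(s['tcp_pos'],s['tcp_rot'],s['finger_gap'],s['time_s'])
for n in('scene','top'):
    cv2.imwrite(f'pics/{n}0.png',cams.get_image(n)[:,:,::-1])
    m=cams.camera_model(n);print(n,m)
E
```

```text
[ 168.29639312 -601.53918648  244.49309522] [-3.14015154e+00  7.05859514e-05  2.72856785e-01] 85.2095651255416 0.0
scene {'camera_matrix': array([[382.76759662,   0.        , 280.52986106],
       [  0.        , 382.76759662, 210.31293594],
       [  0.        ,   0.        ,   1.        ]]), 'dist': array([-0.08191367,  0.        ,  0.        ,  0.        ,  0.        ]), 'world_from_camera': array([[ 1.74178177e-02,  7.16551587e-01, -6.97316602e-01,
         1.22619867e+03],
       [ 9.99720956e-01, -1.35054056e-03,  2.35835851e-02,
        -2.32111282e+01],
       [ 1.59571010e-02, -6.97532794e-01, -7.16375161e-01,
         7.55711339e+02],
       [ 0.00000000e+00,  0.00000000e+00,  0.00000000e+00,
         1.00000000e+00]])}
top {'camera_matrix': array([[539.376988  ,   0.        , 286.96433489],
       [  0.        , 539.376988  , 208.20921383],
       [  0.        ,   0.        ,   1.        ]]), 'dist': array([0.01438656, 0.        , 0.        , 0.        , 0.        ]), 'world_from_camera': array([[ 2.72473756e-02, -9.95427311e-01,  9.15535335e-02,
         5.09423270e+02],
       [-9.99610848e-01, -2.65846778e-02,  8.45033268e-03,
         8.96128628e+00],
       [-5.97777075e-03, -9.17481547e-02, -9.95764301e-01,
         1.21675260e+03],
       [ 0.00000000e+00,  0.00000000e+00,  0.00000000e+00,
         1.00000000e+00]])}
```

View pics/scene0.png

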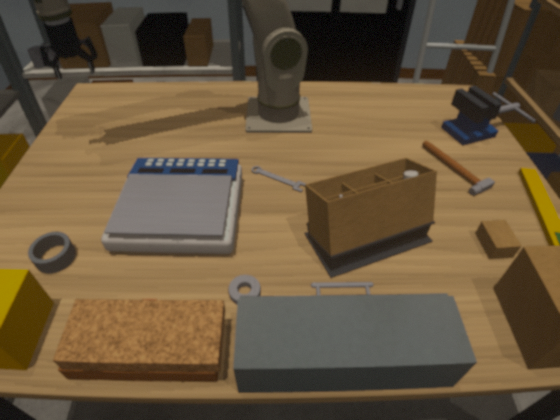

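View pics/top0.png

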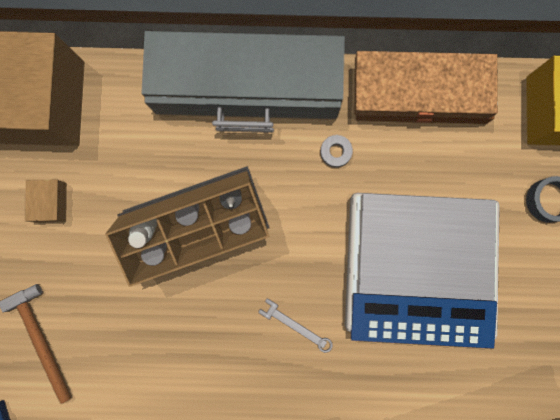

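The top view shows the white cap near (138,237) in the leftmost (+y) upper cell, a tin in the middle one, and the oiler near (231,200). The scale's pan covers about (360–497, 195–298). I'll zoom in on the carton for exact pixels.

Run:
```python
import cv2
a=cv2.imread('pics/top0.png')
cv2.imwrite('pics/c1.png',cv2.resize(a[155:295,95:280],None,fx=4,fy=4,interpolation=cv2.INTER_CUBIC))
```

```text
(no output)
```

View pics/c1.png

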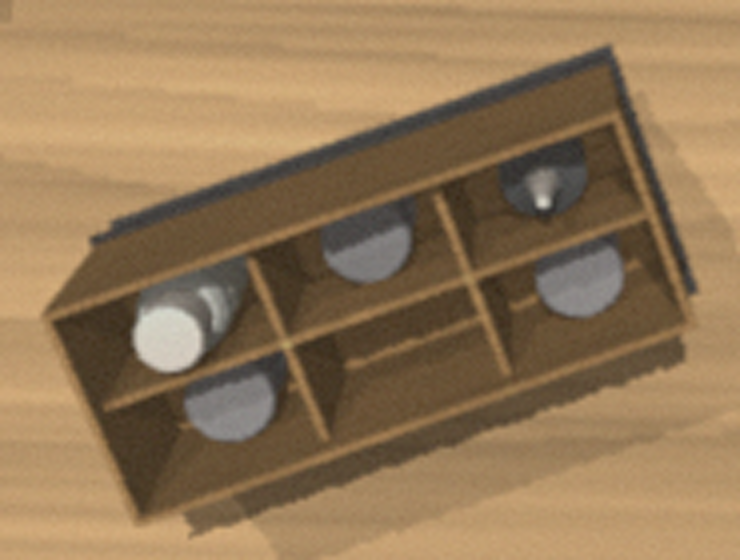

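```bash
cat > h.py <<'E'
import numpy as np, cv2
from scipy.optimize import least_squares
from scipy.spatial.transform import Rotation as R
def proj(P,m):
    T=np.linalg.inv(m['world_from_camera'])
    return cv2.projectPoints(np.float64(P).reshape(-1,3),cv2.Rodrigues(T[:3,:3])[0],T[:3,3],m['camera_matrix'],m['dist'])[0].reshape(-1,2)
def ray(uv,m,z):
    p=cv2.undistortPoints(np.float64(uv).reshape(-1,1,2),m['camera_matrix'],m['dist']).reshape(-1,2)
    W=m['world_from_camera'];d=np.c_[p,np.ones(len(p))]@W[:3,:3].T;o=W[:3,3]
    return o+d*((z-o[2])/d[:,2:])
def place(L,q): # local points, q=(x,y,yaw)
    return np.float64(L)@R.from_euler('z',q[2]).as_matrix().T+[q[0],q[1],0]
def fit(L,uv,m,q0): return least_squares(lambda q:(proj(place(L,q),m)-uv).ravel(),q0,x_scale=[100,100,1])
def move(target,rotm,s):
    "slide/twist fractions from state s to a target pose"
    R0=R.from_euler('xyz',s['tcp_rot'])
    sl=R0.inv().apply(np.array(target)-s['tcp_pos'])/120
    tw=(R0.inv()*R.from_matrix(rotm)).as_rotvec()/(np.pi/2)
    return sl.round(3),tw.round(3)
E
python3 - <<'E'
from h import *
from plant import cams,sensors
m=cams.camera_model('top')
c=np.array([[48,316],[618,115],[690,325],[140,520]])/4+[95,155]-.375
w=109/2
L=[[w,146,195],[w,-146,195],[-w,-146,155.3],[-w,146,155.3]]
r=fit(L,c,m,[500,180,.34]);print('carton',r.x,r.fun.round(1))
p=np.array([[360,195],[497,199],[496,297],[355,294.]])
r2=fit([[105,140,85],[105,-140,85],[-105,-140,85],[-105,140,85]],p,m,[480,-260,0]);print('pan',r2.x,r2.fun.round(1))
q=r.x; d=np.array([-.342,0,.940]);u=np.array([.940,0,.342])
rim=np.array([0,0,175.15])  # rim centre local
cap=rim+28*u-4*d
base=cap-128*d
print('predicted cap',place([cap],q),'base',place([base],q))
uv=np.array([[169,338]])/4+[95,155]-.375
C=ray(uv,m,cap[2])[0];print('seen cap',C)
print('in carton local',R.from_euler('z',-q[2]).apply(C-[q[0],q[1],0]),cap)
E
```

```text
carton [5.48880467e+02 2.06283051e+02 3.67018360e-01] [-2.2 -0.8  0.9 -1.6  2.5  0.5 -1.2  1.8]
pan [ 5.42477407e+02 -2.75546420e+02 -8.59282756e-03] [ 0.9 -1.4 -2.7 -0.8 -1.7  2.2  3.5  0.1]
predicted cap [[574.7244855  216.21844586 180.966     ]] base [[615.58506548 231.92676149  60.646     ]]
seen cap [537.39808356 304.1045883  180.966     ]
in carton local [ 24.38401684  95.42702977 180.966     ] [ 27.688   0.    180.966]
```

Request:
send_rows --series '[{"slide":[0.32,-0.2,-0.2],"twist":[0,0,0],"gripper":1},{"slide":[0.64,-0.4,-0.4],"twist":[0,0,0],"gripper":1},{"slide":[0.96,-0.6,-0.6],"twist":[0,0,0],"gripper":1},{"slide":[0.96,-0.6,-0.6],"twist":[0,0,0],"gripper":1}]'

```text
time_s: 0.5
tcp_pos: [265.7, -497.8, 320.2]
tcp_rot: [3.139, -0.003, 0.281]
contact_force: [0.7, -0.5, -0.1]
finger_gap: 85.1
```

Request:
send_rows --series '[{"slide":[0.33,-0.2,-0.1],"twist":[0,0,0],"gripper":1},{"slide":[0.66,-0.4,-0.2],"twist":[0,0,0],"gripper":1},{"slide":[1,-0.6,-0.4],"twist":[0,0,0],"gripper":1},{"slide":[1,-0.6,-0.4],"twist":[0,0,0],"gripper":1}]'

```text
time_s: 0.9
tcp_pos: [365.6, -390.9, 371.0]
tcp_rot: [3.137, -0.007, 0.29]
contact_force: [0.4, 0.2, 0.8]
finger_gap: 85.7
```

Request:
send_rows --series '[{"slide":[0.3,-0.3,0],"twist":[0,0,0],"gripper":1},{"slide":[0.6,-0.6,0],"twist":[0,0,0],"gripper":1},{"slide":[0.9,-0.9,0],"twist":[0,0,0],"gripper":1},{"slide":[0.9,-0.9,0],"twist":[0,0,0],"gripper":1}]'

```text
time_s: 1.3
tcp_pos: [440.7, -251.1, 371.1]
tcp_rot: [3.138, -0.008, 0.298]
contact_force: [0.0, -0.3, -0.0]
finger_gap: 85.2
```

Request:
send_rows --series '[{"slide":[0.15,-0.33,0],"twist":[0,0,0],"gripper":1},{"slide":[0.3,-0.66,0],"twist":[0,0,0],"gripper":1},{"slide":[0.44,-1,0],"twist":[0,0,0],"gripper":1},{"slide":[0.44,-1,0],"twist":[0,0,0],"gripper":1}]'

```text
time_s: 1.7
tcp_pos: [456.7, -115.5, 371.4]
tcp_rot: [3.138, -0.009, 0.306]
contact_force: [0.4, -0.2, -0.7]
finger_gap: 85.6
```

Request:
send_rows --series '[{"slide":[0.15,-0.33,0],"twist":[0,0,0],"gripper":1},{"slide":[0.3,-0.66,0],"twist":[0,0,0],"gripper":1},{"slide":[0.44,-1,0],"twist":[0,0,0],"gripper":1},{"slide":[0.44,-1,0],"twist":[0,0,0],"gripper":1}]'

```text
time_s: 2.1
tcp_pos: [470.8, 20.1, 371.5]
tcp_rot: [3.139, -0.01, 0.314]
contact_force: [-0.9, 0.7, -0.6]
finger_gap: 85.5
```

Request:
send_rows --series '[{"slide":[0.15,-0.33,0],"twist":[0,0.08,-0.02],"gripper":0.8},{"slide":[0.3,-0.66,0],"twist":[0,0.16,-0.03],"gripper":0.6},{"slide":[0.44,-1,0],"twist":[0,0.22,-0.045],"gripper":0.6},{"slide":[0.44,-1,0],"twist":[0,0.22,-0.045],"gripper":0.6}]'

```text
time_s: 2.5
tcp_pos: [482.6, 154.5, 371.9]
tcp_rot: [3.122, -0.359, 0.396]
contact_force: [0.2, -0.6, 0.4]
finger_gap: 51.0
```

Run:
```python
from h import *
from plant import cams,sensors
s=sensors.state();print(s['tcp_pos'],s['tcp_rot'],s['finger_gap'],s['joint_positions'])
q=[548.9,206.3,.367]
x,z=np.array([.940,0,.342]),np.array([.342,0,-.940])
Rt=R.from_euler('z',q[2]).as_matrix()@np.c_[x,np.cross(z,x),z]
C=np.array([538.4,304.5,181]); d=-Rt[:,2]
for h in(90,): print('hover',C+h*d,move(C+h*d,Rt,s))
```

```text
[482.61813762 154.53034589 371.93887401] [ 3.12242866 -0.35868488  0.39639242] 51.03529367926948 [ 0.49547327 -0.25541862 -0.73145039  1.79615204 -0.21812676  1.18178414
 -1.3815372 ]
hover [509.66970192 293.45561807 265.6       ] (array([ 0.302, -1.001,  1.041]), array([ 0.006, -0.006,  0.017]))
```

Request:
send_rows --series '[{"slide":[0.1,-0.3,0.3],"twist":[0,0,0.017],"gripper":0.6},{"slide":[0.2,-0.65,0.65],"twist":[0.006,-0.006,0.017],"gripper":0.6},{"slide":[0.3,-1,0.9],"twist":[0.006,-0.006,0.017],"gripper":0.6},{"slide":[0.3,-1,0.9],"twist":[0.006,-0.006,0.017],"gripper":0.6},{"slide":[0.3,-1,0.9],"twist":[0.006,-0.006,0.017],"gripper":0.6}]'

```text
time_s: 3.0
tcp_pos: [503.5, 292.0, 279.2]
tcp_rot: [-3.139, -0.346, 0.37]
contact_force: [-0.4, -0.9, -0.1]
finger_gap: 51.1
```

Run:
```python
from h import *
from plant import cams,sensors
s=sensors.state();print(s['tcp_pos'],s['tcp_rot'],s['finger_gap'])
m=cams.camera_model('wrist')
a=cams.get_image('wrist')[:,:,::-1].copy()
cv2.imwrite('pics/w_raw.png',a)
q=[548.9,206.3,.367];w=54.5
L=[[w,146,195],[w,-146,195],[-w,-146,155.3],[-w,146,155.3]]
pp=proj(place(L,q),m)
C=np.array([538.4,304.5,181]); pc=proj([C],m);print(pp,pc)
np.savez('w.npz',**m)
for u in np.r_[pp,pc]:
    if abs(u).max()<900: cv2.drawMarker(a,tuple(int(v) for v in u),(0,0,255),0,14,1)
cv2.imwrite('pics/w1.png',a)
```

```text
[503.50952197 292.02235469 279.23161958] [-3.13937156 -0.34588109  0.36980947] 51.078560259598895
[[216.16590816 174.48856878]
 [594.67482291 175.67147918]
 [554.33107189 306.24117435]
 [223.63373992 303.79178322]] [[280.819978   212.91869068]]
```

View pics/w1.png

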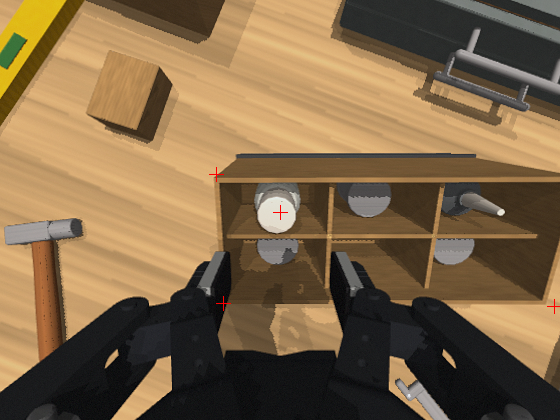

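Run:
```python
from h import *
from plant import cams
m=cams.camera_model('top');mw=dict(np.load('w.npz'))
c=np.array([[48,316],[618,115],[690,325],[140,520]])/4+[95,155]-.375
cw=np.array([[219,181],[546,302],[222,303]])
w=54.5;L=np.array([[w,146,195],[w,-146,195],[-w,-146,155.3],[-w,146,155.3]])
f=lambda p:np.r_[proj(place(L+[0,0,p[3]],p[:3]),m)-c,proj(place(L[[0,2,3]]+[0,0,p[3]],p[:3]),mw)-cw].ravel()
r=least_squares(f,[549,206,.367,0],x_scale=[100,100,1,100]);print(r.x,r.fun.round(1))
a=cv2.imread('pics/w_raw.png')[150:260,235:325]
mk=(a.min(2)>150).astype('u1');n,l,st,ce=cv2.connectedComponentsWithStats(mk);i=1+st[1:,4].argmax();print(st[i],ce[i]+[235,150])
uvt=np.array([169,338])/4+[95,155]-.375;uvw=ce[i]+[235,150]
g=lambda X:np.r_[proj([X],m)-uvt,proj([X],mw)-uvw].ravel()
t=least_squares(g,[538,304,181]);print('cap',t.x,t.fun)
q=r.x;print('pred cap',place([[0.940*28+.342*4,96,175.15-3.76+9.576+q[3]]],q[:3]))
print(mw['camera_matrix'][0,0],mw['world_from_camera'][:3,3])
```

```text
[ 5.48087041e+02  2.06906088e+02  3.75844031e-01 -8.71888138e+00] [-1.   0.5  0.5 -1.1  2.4  0.4  0.2  2.5 -2.2 -2.3 -1.   0.9  3.   0.4]
[  23   46   38   37 1081] [276.21276596 214.22016651]
cap [536.78936196 308.09219892 166.68791969] [ 0.01431783  0.51257399  0.0714405  -0.21800077]
pred cap [[538.60482117 306.36820595 172.24711862]]
296.81294003896613 [526.50277724 300.07672748 424.43974525]
```

```bash
cat >> h.py <<'E'
x_,z_=np.array([.940,0,.342]),np.array([.342,0,-.940])
Rt=R.from_euler('z',.372).as_matrix()@np.c_[x_,np.cross(z_,x_),z_]
C=np.array([537.2,307.3,169]); d=-Rt[:,2]
E
python3 - <<'E'
from h import *
from plant import sensors
s=sensors.state()
for h in(50,5,-17): print(h,C+h*d,move(C+h*d,Rt,s))
E
```

```text
50 [521.26960152 301.08450291 216.        ] (array([-0.027, -0.029,  0.559]), array([-0.   ,  0.001, -0.002]))
5 [535.60696015 306.67845029 173.7       ] (array([-0.026, -0.029,  0.934]), array([-0.   ,  0.001, -0.002]))
-17 [542.61633548 309.41326901 153.02      ] (array([-0.026, -0.029,  1.117]), array([-0.   ,  0.001, -0.002]))
```

Request:
send_rows --series '[{"slide":[-0.027,-0.029,0.28],"twist":[0,0,0],"gripper":0.58},{"slide":[-0.027,-0.029,0.56],"twist":[0,0,0],"gripper":0.58},{"slide":[-0.027,-0.029,0.56],"twist":[0,0,0],"gripper":0.58},{"slide":[-0.027,-0.029,0.56],"twist":[0,0,0],"gripper":0.58}]'

```text
time_s: 3.45
tcp_pos: [521.8, 299.9, 216.4]
tcp_rot: [-3.14, -0.346, 0.367]
contact_force: [0.8, -0.1, 0.2]
finger_gap: 49.8
```

Run:
```python
from h import *
from plant import sensors,cams
s=sensors.state();print(s['tcp_pos'])
a=cams.get_image('wrist')[:,:,::-1].copy();m=cams.camera_model('wrist')
cv2.imwrite('pics/w2_raw.png',a)
print(proj([C],m))
u=proj([C],m)[0];cv2.drawMarker(a,tuple(int(v) for v in u),(0,0,255),0,14,1)
for h in(5,-17): print(h,move(C+h*d,Rt,s))
cv2.imwrite('pics/w2.png',a)
```

```text
[521.78853903 299.8787626  216.44232398]
[[277.83703769 240.41019249]]
5 (array([-0.001, -0.011,  0.378]), array([ 0.   ,  0.002, -0.003]))
-17 (array([ 0.   , -0.011,  0.562]), array([ 0.   ,  0.002, -0.003]))
```

View pics/w2.png

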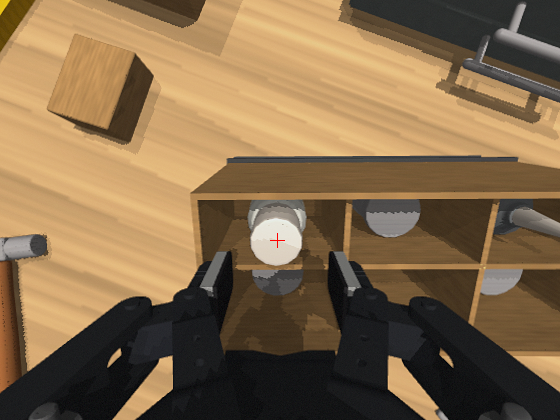

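The cap is centred at (276,241), on the marker, and between the fingers. Next I descend and close.

Request:
send_rows --series '[{"slide":[0,-0.012,0.12],"twist":[0,0,0],"gripper":0.55},{"slide":[0,-0.012,0.24],"twist":[0,0,0],"gripper":0.55},{"slide":[0,-0.012,0.36],"twist":[0,0,0],"gripper":0.55},{"slide":[0,-0.012,0.46],"twist":[0,0,0],"gripper":0.55},{"slide":[0,-0.012,0.56],"twist":[0,0,0],"gripper":0.55},{"slide":[0,-0.012,0.56],"twist":[0,0,0],"gripper":0.55},{"slide":[0,-0.012,0.56],"twist":[0,0,0],"gripper":0.55}]'

```text
time_s: 4.2
tcp_pos: [542.9, 310.3, 154.9]
tcp_rot: [-3.14, -0.348, 0.368]
contact_force: [0.9, -0.7, 0.6]
finger_gap: 47.2
```

Request:
send_rows --series '[{"slide":[0,0,0],"twist":[0,0,0],"gripper":0.2},{"slide":[0,0,0],"twist":[0,0,0],"gripper":0.1},{"slide":[0,0,0],"twist":[0,0,0],"gripper":0},{"slide":[0,0,0],"twist":[0,0,0],"gripper":0},{"slide":[0,0,0],"twist":[0,0,0],"gripper":0},{"slide":[0,0,0],"twist":[0,0,0],"gripper":0}]'

```text
time_s: 4.8
tcp_pos: [543.2, 310.7, 155.9]
tcp_rot: [-3.14, -0.35, 0.368]
contact_force: [-2.6, -0.5, 6.0]
finger_gap: 32.6
```

Request:
send_rows --series '[{"slide":[0,0,-0.1],"twist":[0,0,0],"gripper":0},{"slide":[0,0,-0.25],"twist":[0,0,0],"gripper":0},{"slide":[0,0,-0.4],"twist":[0,0,0],"gripper":0},{"slide":[0,0,-0.55],"twist":[0,0,0],"gripper":0},{"slide":[0,0,-0.7],"twist":[0,0,0],"gripper":0},{"slide":[0,0,-0.85],"twist":[0,0,0],"gripper":0},{"slide":[0,0,-1],"twist":[0,0,0],"gripper":0},{"slide":[0,0,-1],"twist":[0,0,0],"gripper":0}]'

```text
time_s: 5.6
tcp_pos: [504.8, 296.4, 271.0]
tcp_rot: [3.141, -0.353, 0.369]
contact_force: [0.9, -0.4, -1.1]
finger_gap: 32.2
```

Request:
send_rows --series '[{"slide":[0,0,-0.15],"twist":[0,0,0],"gripper":0},{"slide":[0,0,-0.3],"twist":[0,0,0],"gripper":0},{"slide":[0,0,-0.45],"twist":[0,0,0],"gripper":0},{"slide":[0,0,-0.6],"twist":[0,0,0],"gripper":0},{"slide":[0,0,-0.6],"twist":[0,0,0],"gripper":0}]'

```text
time_s: 6.1
tcp_pos: [481.6, 287.8, 340.0]
tcp_rot: [3.14, -0.355, 0.369]
contact_force: [0.5, 0.4, -1.5]
finger_gap: 32.3
```

Run:
```python
from plant import sensors,cams
import cv2
s=sensors.state();print(s['tcp_pos'],s['tcp_rot'],s['finger_gap'],s['contact_force'],s['joint_positions'])
a=cams.get_image('scene')[:,:,::-1]; b=cams.get_image('wrist')[:,:,::-1]
cv2.imwrite('pics/lift.png',cv2.hconcat([cv2.resize(a[40:260,240:500],(400,338)),cv2.resize(b,(400,300)).copy() if 0 else cv2.copyMakeBorder(cv2.resize(b,(400,300)),0,38,0,0,0)]))
```

```text
[481.61595391 287.79683484 339.9583454 ] [ 3.13993031 -0.35527003  0.36923644] 32.34690205973114 [ 0.47903847  0.40761777 -1.54531647] [ 0.49341513 -0.08831049 -1.08583013  1.7318552   0.00522835  1.10516473
 -1.80784255]
```

View pics/lift.png

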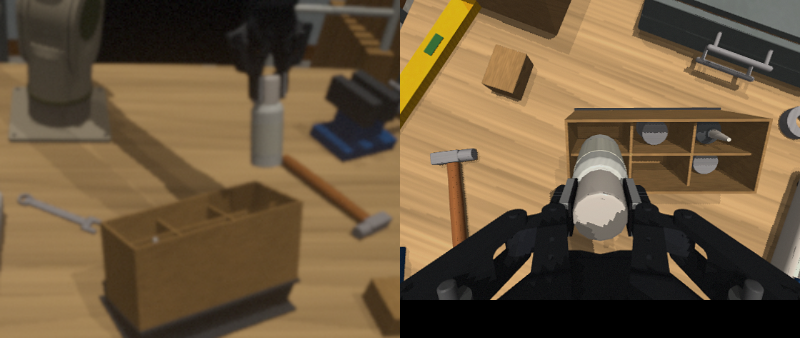

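The can is lifted clear and held by its cap, and the oiler is untouched at (715,135) in the right-hand panel. Now I turn it upright and carry it to the pan.

Request:
send_rows --series '[{"slide":[0,0.1,-0.1],"twist":[0,-0.05,0],"gripper":0},{"slide":[0,0.25,-0.15],"twist":[0,-0.1,0],"gripper":0},{"slide":[0,0.45,-0.2],"twist":[0,-0.16,0],"gripper":0},{"slide":[0,0.7,-0.2],"twist":[0,-0.2,0],"gripper":0},{"slide":[0,0.9,-0.2],"twist":[0,-0.226,0],"gripper":0},{"slide":[0,1,-0.2],"twist":[0,-0.226,0],"gripper":0}]'

```text
time_s: 6.8
tcp_pos: [518.6, 169.9, 357.6]
tcp_rot: [-3.141, 0.007, 0.365]
contact_force: [-0.1, -1.8, -2.7]
finger_gap: 33.0
```

Request:
send_rows --series '[{"slide":[-0.08,0.25,0],"twist":[0,0,0],"gripper":0},{"slide":[-0.16,0.5,0],"twist":[0,0,0],"gripper":0},{"slide":[-0.24,0.75,0],"twist":[0,0,0],"gripper":0},{"slide":[-0.32,1,0],"twist":[0,0,0],"gripper":0},{"slide":[-0.32,1,0],"twist":[0,0,0],"gripper":0}]'

```text
time_s: 7.3
tcp_pos: [526.1, 39.4, 356.4]
tcp_rot: [3.141, 0.007, 0.359]
contact_force: [0.2, -0.6, -2.3]
finger_gap: 32.2
```

Request:
send_rows --series '[{"slide":[-0.08,0.25,0],"twist":[0,0,0],"gripper":0},{"slide":[-0.16,0.5,0],"twist":[0,0,0],"gripper":0},{"slide":[-0.24,0.75,0],"twist":[0,0,0],"gripper":0},{"slide":[-0.32,1,0],"twist":[0,0,0],"gripper":0},{"slide":[-0.32,1,0],"twist":[0,0,0],"gripper":0}]'

```text
time_s: 7.8
tcp_pos: [532.1, -90.8, 355.5]
tcp_rot: [3.14, 0.008, 0.353]
contact_force: [0.8, 0.2, -2.6]
finger_gap: 32.4
```

Request:
send_rows --series '[{"slide":[-0.08,0.25,0],"twist":[0,0,0],"gripper":0},{"slide":[-0.16,0.5,0],"twist":[0,0,0],"gripper":0},{"slide":[-0.24,0.75,0],"twist":[0,0,0],"gripper":0},{"slide":[-0.32,1,0],"twist":[0,0,0],"gripper":0},{"slide":[-0.32,1,0],"twist":[0,0,0],"gripper":0}]'

```text
time_s: 8.3
tcp_pos: [537.1, -220.5, 354.4]
tcp_rot: [3.14, 0.009, 0.347]
contact_force: [-0.3, -0.2, -2.0]
finger_gap: 32.3
```

Run:
```python
from h import *
from plant import sensors
s=sensors.state();print(s['tcp_pos'],s['tcp_rot'],s['joint_positions'])
print(move([542,-275,275],R.from_euler('xyz',[np.pi,0,s['tcp_rot'][2]]).as_matrix(),s))
```

```text
[ 537.12879142 -220.54895083  354.43560696] [3.13965875 0.00892505 0.34743791] [ 0.97135697  0.30646494 -0.84917627  1.35852027  0.23441679  1.58377788
 -1.07598042]
(array([-0.11 ,  0.439,  0.664]), array([0.001, 0.006, 0.   ]))
```

Request:
send_rows --series '[{"slide":[-0.04,0.15,0.2],"twist":[0,0.003,0],"gripper":0},{"slide":[-0.08,0.3,0.45],"twist":[0,0.006,0],"gripper":0},{"slide":[-0.11,0.44,0.7],"twist":[0,0.006,0],"gripper":0},{"slide":[-0.11,0.44,0.9],"twist":[0,0.006,0],"gripper":0},{"slide":[-0.11,0.44,0.9],"twist":[0,0.006,0],"gripper":0},{"slide":[-0.11,0.44,0.9],"twist":[0,0.006,0],"gripper":0}]'

```text
time_s: 8.9
tcp_pos: [542.4, -273.6, 247.2]
tcp_rot: [3.14, -0.001, 0.349]
contact_force: [-0.1, 0.2, -1.4]
finger_gap: 32.7
```

Run:
```python
from h import *
from plant import sensors,cams
s=sensors.state();print(s['tcp_pos'],s['tcp_rot'])
P=np.array(s['tcp_pos']);zt=R.from_euler('xyz',s['tcp_rot']).as_matrix()[:,2]
out=[]
for n in('scene','top','wrist'):
    m=cams.camera_model(n);a=cams.get_image(n)[:,:,::-1].copy()
    cv2.imwrite(f'pics/p_{n}.png',a)
    k=3 if n!='wrist' else 1
    u=proj([P+t*zt for t in(0,114)]+[[542,-275,85]],m)
    c=proj([P+50*zt],m)[0] if k>1 else np.array([280,210])
    h=np.array([400,300])/k/2*(1 if k>1 else 1.4)
    M=np.float64([[1,0,0],[0,1,0]]);sc=200/h[0];M*=sc;M[:,2]=np.array([200,150])-sc*c
    b=cv2.warpAffine(a,M,(400,300),flags=cv2.INTER_CUBIC)
    v=((u*sc)+M[:,2]).astype(int)
    cv2.line(b,tuple(v[0].tolist()),tuple(v[1].tolist()),(0,0,255),1);cv2.drawMarker(b,tuple(v[2].tolist()),(0,255,0),0,14,1)
    out.append(b)
cv2.imwrite('pics/p.png',cv2.vconcat([cv2.hconcat(out[:2]),cv2.hconcat([out[2],out[2]*0])]))
```

```text
[ 542.41616914 -273.61187487  247.20748973] [ 3.13996445e+00 -1.32193433e-03  3.49213736e-01]
```

View pics/p.png

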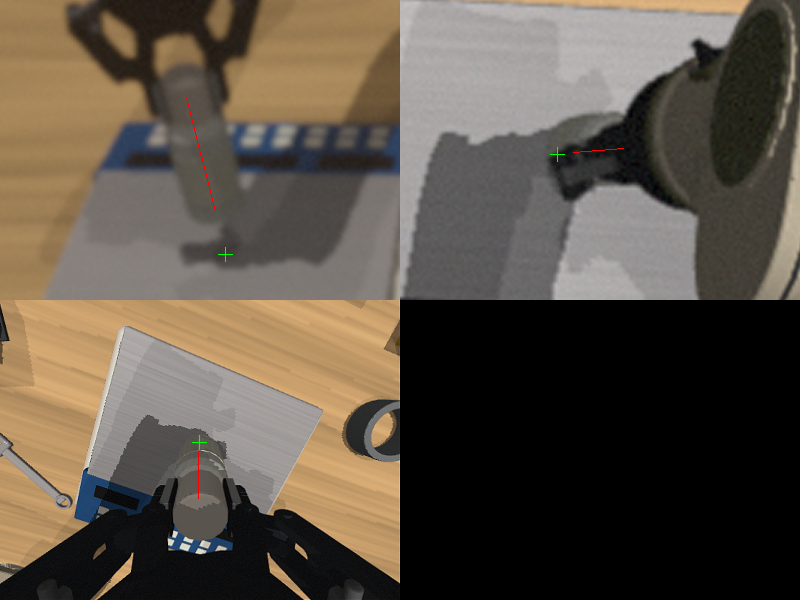

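Run:
```python
from h import *
from plant import cams
m=cams.camera_model('wrist')
v=np.array([[125,327],[322,410],[90,468]]);u=(v-[200,450])/(200/280)+[280,210]
W=ray(u,m,85);print(W, (W[1]+W[2])/2, np.linalg.norm(W[0]-W[1]),np.linalg.norm(W[0]-W[2]))
```

```text
[[ 647.09529869 -140.2905417    85.        ]
 [ 641.15242726 -416.27688284   85.        ]
 [ 450.72731386 -137.98917248   85.        ]] [ 545.93987056 -277.13302766   85.        ] 276.05031826975363 196.38147001578818
```

Pan centre from the wrist view is about (541..546, -277), which agrees with the top view, and the can looks parallel to the tool axis. I'll lower it gently.

Request:
send_rows --series '[{"slide":[0,0,0.1],"twist":[0,0,0],"gripper":0},{"slide":[0,0,0.2],"twist":[0,0,0],"gripper":0},{"slide":[0,0,0.28],"twist":[0,0,0],"gripper":0},{"slide":[0,0,0.32],"twist":[0,0,0],"gripper":0},{"slide":[0,0,0.32],"twist":[0,0,0],"gripper":0},{"slide":[0,0,0.32],"twist":[0,0,0],"gripper":0}]'

```text
time_s: 9.65
tcp_pos: [543.1, -274.6, 210.2]
tcp_rot: [3.138, -0.003, 0.349]
contact_force: [-0.5, 0.9, -2.0]
finger_gap: 32.3
```

Request:
send_rows --series '[{"slide":[0,0,0.01],"twist":[0,0,0],"gripper":0},{"slide":[0,0,0.02],"twist":[0,0,0],"gripper":0},{"slide":[0,0,0.03],"twist":[0,0,0],"gripper":0},{"slide":[0,0,0.035],"twist":[0,0,0],"gripper":0},{"slide":[0,0,0.035],"twist":[0,0,0],"gripper":0}]'

```text
time_s: 10.15
tcp_pos: [543.0, -274.6, 205.9]
tcp_rot: [3.138, -0.003, 0.349]
contact_force: [-0.5, -0.0, -2.1]
finger_gap: 32.8
```

Request:
send_rows --series '[{"slide":[0,0,0.01],"twist":[0,0,0],"gripper":0},{"slide":[0,0,0.02],"twist":[0,0,0],"gripper":0},{"slide":[0,0,0.025],"twist":[0,0,0],"gripper":0},{"slide":[0,0,0.025],"twist":[0,0,0],"gripper":0}]'

```text
time_s: 10.55
tcp_pos: [543.0, -274.6, 202.8]
tcp_rot: [3.138, -0.002, 0.348]
contact_force: [-0.5, 0.1, -1.9]
finger_gap: 32.7
```

Request:
send_rows --series '[{"slide":[0,0,0.01],"twist":[0,0,0],"gripper":0},{"slide":[0,0,0.02],"twist":[0,0,0],"gripper":0},{"slide":[0,0,0.02],"twist":[0,0,0],"gripper":0}]'

```text
time_s: 10.85
tcp_pos: [542.9, -274.6, 200.1]
tcp_rot: [3.138, -0.002, 0.349]
contact_force: [-0.4, -0.8, -1.8]
finger_gap: 32.6
```

Request:
send_rows --series '[{"slide":[0,0,0.01],"twist":[0,0,0],"gripper":0},{"slide":[0,0,0.02],"twist":[0,0,0],"gripper":0},{"slide":[0,0,0.02],"twist":[0,0,0],"gripper":0}]'

```text
time_s: 11.15
tcp_pos: [542.8, -274.6, 197.5]
tcp_rot: [3.138, -0.002, 0.349]
contact_force: [-0.4, 0.4, -1.7]
finger_gap: 32.9
```

Request:
send_rows --series '[{"slide":[0,0,0.01],"twist":[0,0,0],"gripper":0},{"slide":[0,0,0.015],"twist":[0,0,0],"gripper":0},{"slide":[0,0,0.015],"twist":[0,0,0],"gripper":0}]'

```text
time_s: 11.45
tcp_pos: [542.8, -274.5, 195.6]
tcp_rot: [3.139, -0.002, 0.349]
contact_force: [-0.5, -0.1, -0.8]
finger_gap: 32.8
```

Request:
send_rows --series '[{"slide":[0,0,0.01],"twist":[0,0,0],"gripper":0},{"slide":[0,0,0.015],"twist":[0,0,0],"gripper":0},{"slide":[0,0,0.015],"twist":[0,0,0],"gripper":0}]'

```text
time_s: 11.75
tcp_pos: [542.7, -274.5, 193.6]
tcp_rot: [3.139, -0.002, 0.349]
contact_force: [-0.2, 0.7, -1.1]
finger_gap: 32.3
```

Request:
send_rows --series '[{"slide":[0,0,0.01],"twist":[0,0,0],"gripper":0},{"slide":[0,0,0.01],"twist":[0,0,0],"gripper":0}]'

```text
time_s: 11.95
tcp_pos: [542.9, -274.5, 192.6]
tcp_rot: [3.138, -0.002, 0.349]
contact_force: [-0.3, -0.8, -0.0]
finger_gap: 32.7
```

Request:
send_rows --series '[{"slide":[0,0,0.01],"twist":[0,0,0],"gripper":0},{"slide":[0,0,0.015],"twist":[0,0,0],"gripper":0},{"slide":[0,0,0.015],"twist":[0,0,0],"gripper":0}]'

```text
time_s: 12.25
tcp_pos: [543.6, -274.3, 192.4]
tcp_rot: [3.137, -0.003, 0.349]
contact_force: [-1.3, 2.0, 9.8]
finger_gap: 32.8
```

Request:
send_rows --series '[{"slide":[0,0,0],"twist":[0,0,0],"gripper":0},{"slide":[0,0,0],"twist":[0,0,0],"gripper":0}]'

```text
time_s: 12.45
tcp_pos: [543.8, -274.3, 192.6]
tcp_rot: [3.137, -0.004, 0.349]
contact_force: [0.4, 0.6, 3.2]
finger_gap: 32.5
```

Run:
```python
from h import *
from plant import sensors,cams
s=sensors.state();print(s['tcp_pos'],s['contact_force'])
P=np.array(s['tcp_pos']);out=[]
m=cams.camera_model('scene');a=cams.get_image('scene')[:,:,::-1].copy()
# near edge of underside (toward camera) if it were on the pan, and 6 mm above
dirn=m['world_from_camera'][:2,3]-P[:2];dirn/=np.linalg.norm(dirn)
e=lambda z:np.r_[P[:2]+23*dirn,z]
u=proj([e(85),e(91)],m);print(u)
c=u[0]-[0,15];sc=8;M=np.float64([[sc,0,280-sc*c[0]],[0,sc,210-sc*c[1]]])
b=cv2.warpAffine(a,M,(560,420),flags=cv2.INTER_CUBIC)
for w,col in zip(u,((0,255,0),(0,0,255))):
    v=(w*sc+M[:,2]).astype(int).tolist();cv2.line(b,(v[0]-60,v[1]),(v[0]+60,v[1]),col,1)
cv2.imwrite('pics/q.png',b)
```

```text
[ 543.76210778 -274.30380886  192.60187084] [0.43058498 0.56295331 3.17252579]
[[172.70501818 208.13344728]
 [172.25321352 206.41478194]]
```

View pics/q.png

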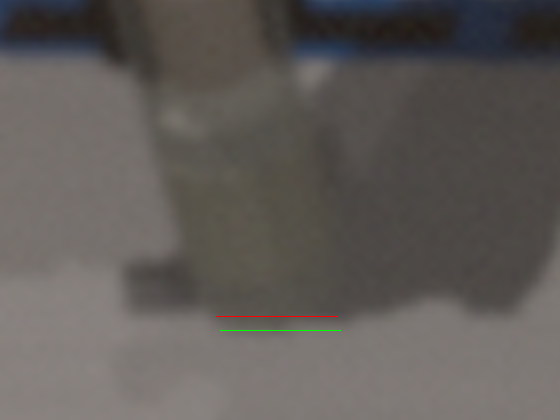

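Contact is confirmed: the force rose to 9.8 N, and the can's foot meets the pan line. I'll open gently, then retreat straight up.

Request:
send_rows --series '[{"slide":[0,0,0],"twist":[0,0,0],"gripper":0.45},{"slide":[0,0,0],"twist":[0,0,0],"gripper":0.6},{"slide":[0,0,0],"twist":[0,0,0],"gripper":0.75},{"slide":[0,0,0],"twist":[0,0,0],"gripper":0.75},{"slide":[0,0,0],"twist":[0,0,0],"gripper":0.75}]'

```text
time_s: 13.0
tcp_pos: [543.8, -274.3, 192.6]
tcp_rot: [3.137, -0.004, 0.349]
contact_force: [-0.1, -0.2, 0.8]
finger_gap: 64.1
```

Request:
send_rows --series '[{"slide":[0,0,-0.1],"twist":[0,0,0],"gripper":0.75},{"slide":[0,0,-0.25],"twist":[0,0,0],"gripper":0.75},{"slide":[0,0,-0.5],"twist":[0,0,0],"gripper":0.75},{"slide":[0,0,-0.75],"twist":[0,0,0],"gripper":0.75},{"slide":[0,0,-1],"twist":[0,0,0],"gripper":0.75},{"slide":[0,0,-1],"twist":[0,0,0],"gripper":0.75}]'

```text
time_s: 13.6
tcp_pos: [544.7, -273.9, 317.9]
tcp_rot: [3.132, -0.009, 0.349]
contact_force: [0.7, 0.4, 0.2]
finger_gap: 64.0
```

Run:
```python
from h import *
from plant import sensors,cams
s=sensors.state();print(s['tcp_pos'],s['contact_force'])
o=[]
for n in('scene','wrist'):
    m=cams.camera_model(n);a=cams.get_image(n)[:,:,::-1].copy()
    u=proj([[543.5,-274.3,85],[543.5,-274.3,213],[543,-276,85]],m)
    cv2.line(a,*[tuple(int(i) for i in w) for w in u[:2]],(0,0,255),1)
    o.append(a)
a=cv2.resize(o[0][120:270,80:280],(400,300),interpolation=2)
cv2.imwrite('pics/end.png',cv2.hconcat([a,cv2.resize(o[1],(400,300))]))
```

```text
[ 544.69094435 -273.86557031  317.91302038] [0.67679102 0.36851515 0.18851063]
```

View pics/end.png

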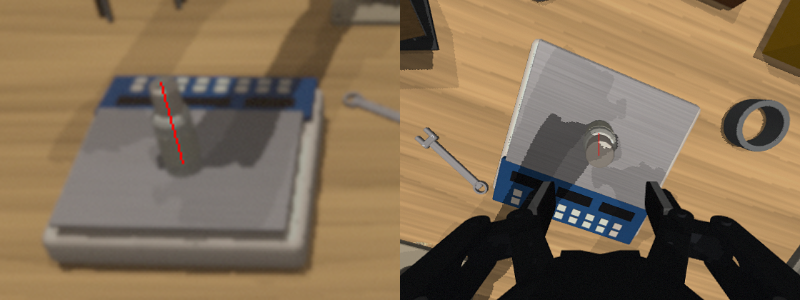

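The can stands upright on its marker near the pan's middle, with the gripper well clear.

```bash
python3 -c "
from plant import robot
print(robot.finish_job())"
```

```text
the job is handed in; nothing more can be done
None
```

I gripped the spray can by its cap, lifted it out along the carton's tilt and turned it upright. I then lowered it onto the scale's pan until it touched, at about 10 N, and opened the fingers. I moved the gripper about 125 mm straight up and handed the job in at about 14 s of the 40 s allowed; the hand-in gave no verdict.

- **Placement:** the last pictures show the can standing upright, within roughly 10 mm of the pan's centre, with nothing touching the gripper (residual force under 1 N).
- **Oil bottle:** it was still in its cell when I last saw it, just after the lift. I did not look at the carton again, but the arm did not go back there.
- **Disagreements:**
  - The carton rim fitted about 9 mm lower than its stated 195 mm.
  - My early estimate of the cap's height was about 6 mm too low; I relied on the contact force to set the can down.
  - The pan measured 276 x 196 mm in the wrist view against the stated 280 x 210 mm, probably from a badly placed corner on the keypad side. The two views of the pan's centre agreed to about 5 mm.

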